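Wind down the lid press and fold its handle away

TASK

Wind the lid press down until the blue lid of the pickle box is pressed fully home, so that the press can go back on the fridge shelf: swing the folding red handle up, crank it clockwise until you feel the lid come home and the crank come up firm, then fold the handle flat again and let go. Do not force the crank once the lid is home, and leave the jar, bottle and bowl around the press where they stand.

Things in the scene. Friction and masses are not known exactly. Their poses are not given: they have to be found in the camera images.
- press: The lid press, fixed to the counter: a steel base 170 x 230 mm, 18 mm thick, two upright columns, and a white bridge 52 mm wide and 215 mm long whose top is 190 mm above the counter. Origin: centre of the base's underside.
- crank_axis (a point): Point on the crank's vertical turning axis, at the height of the handle's fold hinge, 226 mm above the counter, over the middle of the bridge. It does not move.
- crank: Crank on top of the bridge: round hub 28 mm across and 20 mm high with a flat steel arm 12 mm wide; origin on the axis at the bridge's top. Clockwise seen from above lowers the plate 4 mm per rad. It stays where it is left, with the lid held down. At the handle it takes about 3.5 N when free, 5 to 6 N as the lid comes home, then comes up firm: 7 to 11 N there clamps it well, over 15 N is too hard.
- hinge (a point): Centre of the handle's fold hinge, at the end of the crank arm, 65 mm from the crank axis, 36 mm above the bridge; the arm's top is 18 mm below it. It circles with the crank. x axis: outward from the crank axis along the arm; y axis: the fold axis; z axis: up.
- grip (a point): On the red handle's centre line, 36 mm from the fold hinge. The handle is a round sleeve, 18 mm in diameter, free to spin on its own axis, 9 to 57 mm from the hinge. Folded, it lies level over the arm, pointing from the hinge to the crank axis; swung out, it stands upright. Pinched from above, fingers closing along the fold axis, it pivots between them as it swings.
- fold_pin (a joint): Fold angle of the handle, rad: 0 folded flat inward over the arm, 1.57 upright, stop at 1.62. Stiff hinge, stays where it is left (about 1.5 N at the grip).
- plate: Square steel presser plate, 85 mm wide, 12 mm thick, under the bridge; origin at the centre of its underside. A black rubber foot, 64 mm across, screwed into it meets the lid; it stands 8 to 13 mm below the plate, set differently each time. From the start about 2 to 6 rad of cranking bring the foot to the lid, then about 1.5 rad under rising load press the lid home.
- lid: Blue square lid of the pickle box, 128 mm wide, 12 mm thick; its origin is the centre of its underside. It slides straight down 6 mm against its stiff rubber seal (about 32 N) and springs up again if not held.
- lid_top (a point): Centre of the blue lid's upper face: 93 mm above the box's underside when open, 87 mm when fully home on the rim.
- pickle_box: Loose square glass box, 124 mm wide and 75 mm high, with pickled vegetables, standing on the press's base (18 mm above the counter) under the plate; origin at the centre of its underside. Leave it there.
- olive_jar_mid (a point): Bystander: green glass jar with brass cap, 68 mm in diameter, 100 mm high; this point is half-way up.
- mustard_mid (a point): Bystander: yellow bottle with black cap, 56 mm in diameter, 140 mm high; this point is half-way up.
- bowl_mid (a point): Bystander: white bowl 110 mm across, 45 mm high; this point is half-way up.

How it is judged:
By the outcome, as a careful person would: the job done as asked, in the order asked, and still so for the second after the job is handed in, with the robot touching nothing.
It also fails if it takes over 72 s, if anything falls off the work surface, if the arm or the gripper's body presses on something with over 40 N, if the wrist force passes 120 N, or if a joint passes its speed limit or range.

ROBOT

A 6-joint arm with a two-finger parallel gripper is mounted at the origin on the work surface. World frame = base frame: x ahead of the robot, y to its left, z up, the work surface at z = 0. Lengths are in m, angles in degrees, forces in N, time in s.
With the tool pointing down it reaches from about 0.4 to 0.825 m from the base axis. Payload 7 kg.
Tool frame: the origin (TCP) lies at the very end of the fingers, on their centre line; the grasp point (between the pads) lies 19 mm behind it; z points along the fingers, y is the line along which they close (so a half turn about z gives the same grasp; the last joint's range is limited). The gripper opens to 88 mm and grips with 3 to 60 N. Pads are 19 mm wide; open, the fingers measure 130 mm over their backs; the gripper's body (78 mm by 193 mm) begins 47 mm behind the grasp point.
Start: joints at [-51.56, 20.546, 0.682, 0, -70.136, -16.507], TCP at [0.252, -0.626, 0.227] pointing down, gripper open.
Joint ranges: [-176.03, 176.03], [-82.01, 121.73], [-58.28, 71.71], [-173.87, 95.51], [-174.79, -0.11], [-173.66, 173.66]. Speed limits (degrees/s): [136.94, 136.94, 172.46, 180, 180, 180].

INTERFACE

Orientations are given as [roll, pitch, yaw] about the fixed x, y, z axes, in that order (R = Rz(yaw) Ry(pitch) Rx(roll)).
In Python, from plant import get_state, imaging, r, finder gives the robot as it stands.
- The arm moves only by the shell command python3 -m handwheel 'ROWS' [FORCE]. ROWS is JSON, a list of rows, each a list of 5 numbers: the closure, from 0 (fully open) to 1 (shut), then the shift along the world's x, y, z in cm, then the turn about the world's z in degrees. A call has 1 to 8 rows; each row is the pose to reach, as a shift and turn from the pose commanded when the call began; what a row does not reach only later rows make up. A row lasts 1/8 s, in which the tool goes at most 62.5 mm and 10.7 degrees, less where a joint would pass 70% of its speed; a pose out of reach is approached as far as the arm can. A call with a gripper value outside its range is refused whole. The fingers move at their own pace and stop on an object; FORCE is the grip in N (left out, the last holds). Time passes only in rows, so rows that repeat a pose let the fingers close. It gives the time, the measured TCP pose, the force, the opening and the grip force at its end, in the units of the state.
- get_state(): the state, without advancing time (a new reading comes with each control period).
- imaging.capture(name): name is "scene" or "top" or "wrist"; returns (picture, depth): 384x512x3 uint8, red, green, blue; 384x512 float32, m along the optical axis (not along the pixel's ray), 0 where there is no reading.
- imaging.get_calibration(name): a dict with "fx", "fy", "cx", "cy" (pixels), "rvec" (rotation vector, rad) and "tvec" (3), from world to camera coordinates, as OpenCV has them; the wrist camera has in their place "hand_eye" (4x4, takes a point from camera to tool coordinates, whose origin is the TCP and whose axes are the flange's). Camera axes: x right, y down, z forward; pixel columns grow to the right and rows downward; lengths in m; the calibration is good to about 2 mm. A picture is of the moment at which its call begins: read the wrist's pose just before it. get_calibration takes no time and is no camera call.
- r.close_job(): hands the job in; it is judged then, once.
Trained networks look in the newest picture that a camera, given by its name, has taken for a name from the list of things; names that differ only in an ending like _2 or _b are one class to them, and where a whole thing is asked for, a point or a joint stands for the part that bears it (a point fixed in the world has none). Each returns a list of dicts, best first, with "p" (0 to 1); they miss things now and then, are a little off and sometimes report something else, mostly with a low value. They report only what shows in the picture. A call takes as long as a camera call.
- finder.cut_out(camera, query): "region" (384x512 bool, what is visible of it) and "pixel" ([column, row] in pixels, amid what is visible of it).
The state is a dict: "time_s": time; "joints": joint angles; "qd": joint speeds; "joint_torque": joint torques, N m; "tcp_pos": TCP position; "eef_rot": TCP orientation; "contact_force": force on the tool from outside, world axes, zero at the start; "moment": the same for the moment, N m; "gripper_width": finger opening in m; "gripper_force": force on a finger pad.
Only numpy, scipy, OpenCV 4.12 (cv2) and the standard library are available. Lean on these libraries where they do the work, as an engineer would, in place of code of your own. Each camera call takes 0.05 s, during which the arm holds its last target. There are 200 camera calls.

## Working session

There is one attempt and no reset: what is moved stays moved. The work goes in short steps, Python scripts to look and compute and a shell command to move; the robot and the scene stay as the last step left them, time stands still between calls to the robot, and variables do not carry over. Pictures are saved under pics/ and viewed, at most 10 in all, crops included, and the job is handed in when it is done.

```bash
ls; mkdir -p pics
cat > h.py <<'E'
import numpy as np, cv2
from plant import get_state, imaging, r, finder
from scipy.spatial.transform import Rotation as R
def world(name, depth, mask, st=None):
    c=imaging.get_calibration(name); v,u=np.nonzero(mask&(depth>0)); d=depth[v,u]
    P=np.c_[(u-c['cx'])/c['fx']*d,(v-c['cy'])/c['fy']*d,d]
    if 'hand_eye' in c:
        H=np.array(c['hand_eye']); P=P@H[:3,:3].T+H[:3,3]
        Rt=R.from_euler('xyz',st['eef_rot'],degrees=True).as_matrix()
        return P@Rt.T+np.array(st['tcp_pos'])
    M=cv2.Rodrigues(np.array(c['rvec'],float))[0]
    return (P-np.ravel(c['tvec']))@M
E
python3 - <<'E'
from h import *
print(get_state())
for n in ("scene","top"):
    im,d=imaging.capture(n); cv2.imwrite(f'pics/{n}0.png',im[:,:,::-1])
    for q in ("press","crank","grip","hinge","plate","lid","olive_jar_mid","mustard_mid","bowl_mid"):
        for o in finder.cut_out(n,q)[:1]:
            P=world(n,d,o['region']); print(n,q,round(o['p'],2),o['pixel'],len(P),np.median(P,0).round(3),P.min(0).round(3),P.max(0).round(3))
E
```

```text
pics
{'time_s': 0.0, 'joints': array([-5.15615386e+01,  2.05915664e+01,  6.32904975e-01, -2.13942324e-02,
       -7.01342121e+01, -1.65068524e+01]), 'qd': array([-0.01986019,  0.03795878, -0.11373188,  0.03816606,  0.13448959,
       -0.00415348]), 'joint_torque': array([-4.03969289e-04, -5.82724893e+01,  2.93044960e+01,  6.99740231e+00,
        6.80366720e-03, -1.69117775e-04]), 'tcp_pos': array([ 0.25191024, -0.6257021 ,  0.22561059]), 'eef_rot': array([ 1.79905239e+02, -7.10804110e-03, -1.58075672e+02]), 'contact_force': array([0.0774112 , 0.7183364 , 0.12645686]), 'moment': array([ 0.01529397, -0.0180907 , -0.01333786]), 'gripper_force': 0.0, 'gripper_width': 0.08762522502226097}
scene press 0.59 [239.3, 172.9] 4528 [ 0.576 -0.003  0.149] [ 0.05  -0.217 -0.003] [0.667 0.082 0.235]
scene crank 0.67 [241.9, 131.0] 512 [ 0.513 -0.018  0.208] [ 0.05  -0.226 -0.004] [0.551 0.007 0.235]
scene grip 0.51 [240.9, 124.9] 198 [ 0.508 -0.014  0.228] [-0.016 -0.255 -0.005] [0.533 0.007 0.235]
scene hinge 0.76 [238.8, 131.8] 510 [ 0.514 -0.018  0.209] [ 0.05  -0.222 -0.004] [0.551 0.007 0.235]
[... 744 characters left out ...]
7 [309.0, 238.4] 182 [ 0.503 -0.014  0.232] [ 0.472 -0.032  0.224] [0.532 0.005 0.238]
top hinge 0.8 [303.2, 240.1] 289 [ 0.507 -0.018  0.229] [ 0.47  -0.042  0.108] [0.549 0.007 0.238]
top plate 0.87 [306.4, 241.8] 207 [ 0.519 -0.033  0.152] [ 0.483 -0.078  0.146] [0.584 0.021 0.226]
top lid 0.81 [300.2, 245.8] 785 [ 0.526 -0.031  0.11 ] [ 0.455 -0.131 -0.005] [0.644 0.053 0.231]
top olive_jar_mid 0.6 [377.1, 278.9] 670 [ 0.422 -0.218  0.097] [ 0.388 -0.288 -0.006] [ 0.456 -0.193  0.104]
top mustard_mid 0.58 [245.4, 202.3] 346 [0.62  0.134 0.097] [0.604 0.112 0.005] [0.652 0.162 0.144]
top bowl_mid 0.81 [321.7, 180.3] 1034 [ 0.706 -0.103  0.019] [ 0.645 -0.153 -0.004] [ 0.751 -0.044  0.051]
```

Run:
```python
from h import *
for n in ("scene","top"):
    im,d=imaging.capture(n)
    full=np.ones(d.shape,bool)&(d>0); P=world(n,d,full); C=im[full].astype(int)
    b=(abs(P[:,2]-.19)<.006)&(abs(P[:,0]-.55)<.2)&(abs(P[:,1])<.2)
    print(n,'bridge',cv2.minAreaRect(P[b][:,:2].astype(np.float32)*1000),b.sum())
    k=(C[:,0]>110)&(C[:,1]<70)&(C[:,2]<70)&(P[:,2]>.2)&(P[:,2]<.25)
    Q=P[k]; print('red',k.sum(),Q.mean(0).round(4),cv2.minAreaRect(Q[:,:2].astype(np.float32)*1000), Q[:,2].max())
    y,x=(90,160) if n=="scene" else (180,230)
    cv2.imwrite(f'pics/{n}1.png',cv2.resize(im[y:y+140,x:x+180,::-1],None,fx=4,fy=4))
```

```text
scene bridge ((538.074462890625, -28.243881225585938), (215.3308868408203, 53.8093376159668), 58.533199310302734) 1081
red 72 [ 0.5099 -0.014   0.231 ] ((509.2949523925781, -14.509284973144531), (9.431913375854492, 47.19948196411133), 64.40242004394531) 0.23428113410430357
top bridge ((536.4034423828125, -29.997756958007812), (214.90194702148438, 52.55531311035156), 58.8094482421875) 1567
red 127 [ 0.507  -0.0167  0.2329] ((507.30401611328125, -16.972837448120117), (15.56003475189209, 46.318939208984375), 66.33494567871094) 0.23848817151731908
```

View pics/top1.png

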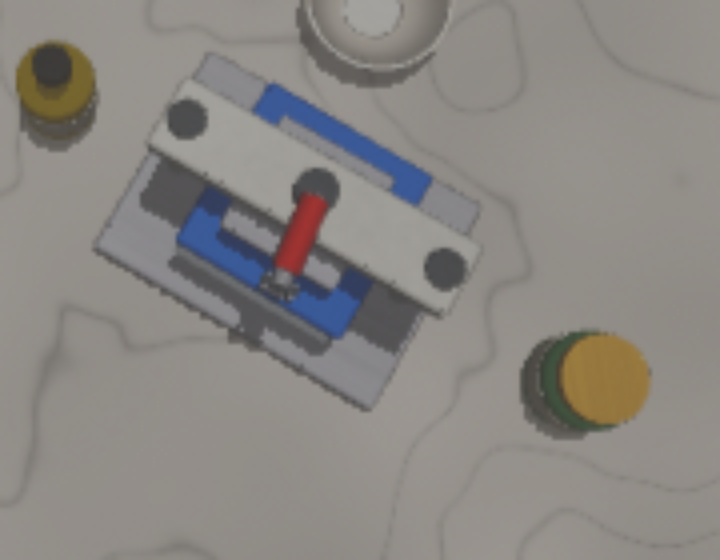

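View pics/scene0.png

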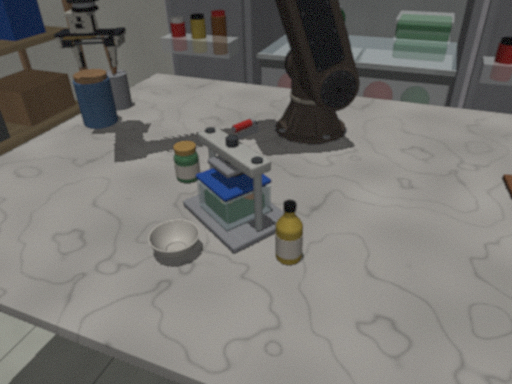

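The top crop shows the hub at (317,188), with the red handle folded from the hinge at (283,280) to the hub. The arm therefore points toward -x, at about 155°. The scene picture shows the jar, the bottle and the bowl well clear of the press. I'm moving above the grip with the fingers set along the fold axis.

```bash
python3 -m handwheel '[[0.4,0,0,7.3,0],[0.4,5,11,7.3,-8],[0.4,8,20,7.3,-18],[0.4,11,26,7.3,-28],[0.4,13.5,31.5,7.3,-38],[0.4,16,37,7.3,-47],[0.4,18,42.5,7.3,-47],[0.4,20,47,7.3,-47]]' 30; python3 -m handwheel '[[0.4,2,5,0,0],[0.4,4,9,0,0],[0.4,5.9,13.9,0,0],[0.4,5.9,13.9,0,0],[0.4,5.9,13.9,0,0]]'
python3 - <<'E'
from h import *
st=get_state(); im,d=imaging.capture("wrist"); print(st['tcp_pos'],st['eef_rot'],st['joints'],st['contact_force'])
cv2.imwrite('pics/w1.png',im[:,:,::-1])
full=d>0; P=world("wrist",d,full,st); C=im[full].astype(int)
b=(abs(P[:,2]-.19)<.006)
print('bridge',cv2.minAreaRect(P[b][:,:2].astype(np.float32)*1000),b.sum())
k=(C[:,0]>100)&(C[:,1]<70)&(C[:,2]<70)&(P[:,2]>.2)&(P[:,2]<.25)
Q=P[k]
if len(Q): print('red',len(Q),Q.mean(0).round(4),cv2.minAreaRect(Q[:,:2].astype(np.float32)*1000),np.percentile(Q[:,2],95))
E
```

```text
time_s: 2.1
tcp_pos: [0.4185, -0.2349, 0.2998]
eef_rot: [180.0, 0.1, 154.9]
contact_force: [1.5, -0.4, 0.2]
gripper_width: 0.0528
gripper_force: 0.0
time_s: 2.72
tcp_pos: [0.477, -0.0976, 0.2993]
eef_rot: [-180.0, -0.0, 155.0]
contact_force: [-0.2, -1.1, 0.3]
gripper_width: 0.0526
gripper_force: 0.0
[ 0.47698779 -0.09764032  0.2993354 ] [-1.79990803e+02 -3.93580505e-03  1.54992336e+02] [ 1.16352614e+01  5.44967096e-02 -1.53363190e+01  5.21723912e-03
 -7.46178313e+01 -1.26644309e+02] [-0.16172629 -1.07643377  0.30173272]
bridge ((535.3766479492188, -31.618408203125), (214.19541931152344, 51.8270378112793), 58.99101638793945) 6986
red 1129 [ 0.5032 -0.0189  0.2337] ((505.1309509277344, -18.419158935546875), (16.779932022094727, 44.81940460205078), 65.42828369140625) 0.23587989635252493
```

View pics/w1.png

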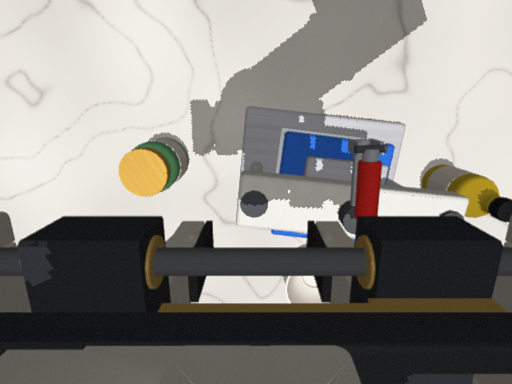

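The wrist picture shows the red handle upright in the image at (367,185), with the hub at (355,218) and the olive jar at left (145,170). The three estimates of the axis agree within about 2 mm, with a mean of (0.5363, -0.0302). I'm descending on the grip.

```bash
python3 -m handwheel '[[0.4,1.6,4,0,0],[0.4,3.3,7.9,0,0],[0.4,3.3,7.9,0,0],[0.4,3.3,7.9,-3,0],[0.4,3.3,7.9,-6,0],[0.4,3.3,7.9,-8,0],[0.4,3.3,7.9,-9.2,0],[0.4,3.3,7.9,-9.2,0]]' 10; python3 -m handwheel '[[0.7,0,0,0,0],[0.95,0,0,0,0],[0.95,0,0,0,0],[0.95,0,0,0,0],[0.95,0,0,0,0],[0.95,0,0,0,0]]' 10
```

```text
time_s: 3.78
tcp_pos: [0.5097, -0.0197, 0.207]
eef_rot: [-180.0, -0.0, 154.9]
contact_force: [1.1, 0.8, -0.2]
gripper_width: 0.0523
gripper_force: 0.0
time_s: 4.53
tcp_pos: [0.5101, -0.0188, 0.2075]
eef_rot: [-180.0, 0.0, 154.9]
contact_force: [-0.9, -1.7, 1.6]
gripper_width: 0.0175
gripper_force: 10.0
```

```bash
python3 -m handwheel '[[0.95,-0.03,0.01,0.5,0],[0.95,-0.11,0.05,0.93,0],[0.95,-0.25,0.11,1.4,0],[0.95,-0.44,0.2,1.8,0],[0.95,-0.68,0.31,2.2,0],[0.95,-0.96,0.44,2.55,0],[0.95,-0.96,0.44,2.55,0]]' 15; python3 -m handwheel '[[0.95,-0.33,0.15,0.32,0],[0.95,-0.68,0.31,0.57,0],[0.95,-1.05,0.48,0.77,0],[0.95,-1.47,0.67,0.93,0],[0.95,-1.9,0.86,1.02,0],[0.95,-2.32,1.05,1.05,0],[0.95,-2.32,1.05,1.05,0],[0.95,-2.32,1.05,1.05,0]]'
python3 - <<'E'
from h import *
print(get_state()['contact_force'])
im,d=imaging.capture("scene"); cv2.imwrite('pics/s2.png',cv2.resize(im[70:230,150:330,::-1],None,fx=4,fy=3.7))
E
```

```text
time_s: 5.4
tcp_pos: [0.5004, -0.0143, 0.2334]
eef_rot: [180.0, 0.0, 154.9]
contact_force: [0.3, -2.7, -0.6]
gripper_width: 0.0173
gripper_force: 15.0
time_s: 6.4
tcp_pos: [0.4792, -0.0039, 0.2454]
eef_rot: [179.9, 0.3, 155.0]
contact_force: [3.6, -5.1, 4.2]
gripper_width: 0.0176
gripper_force: 15.0
[ 3.62794901 -5.14942679  4.17980563]
```

View pics/s2.png

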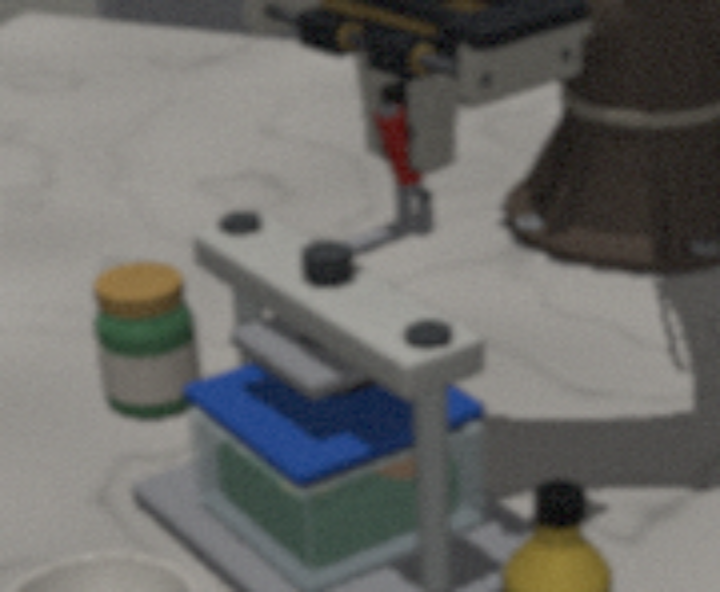

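The handle is almost up: red from (410,185) to (392,110), leaning slightly toward the hub. The arm is pushed up and inward, so I'm moving a bit further up and out.

```bash
python3 -m handwheel '[[0.95,0,0,0.3,0],[0.95,0,0,0.3,0],[0.95,0,0,0.3,0]]'; python3 -m handwheel '[[0.95,-0.18,0.08,0,0],[0.95,-0.27,0.12,0,0],[0.95,-0.27,0.12,0,0],[0.95,-0.27,0.12,0,0]]'
```

```text
time_s: 6.82
tcp_pos: [0.4777, -0.0034, 0.2464]
eef_rot: [180.0, 0.0, 154.9]
contact_force: [3.0, -0.1, -3.2]
gripper_width: 0.0176
gripper_force: 15.0
time_s: 7.32
tcp_pos: [0.4755, -0.0024, 0.2469]
eef_rot: [179.9, 0.1, 154.9]
contact_force: [4.5, -1.6, -2.2]
gripper_width: 0.0171
gripper_force: 15.0
```

Run:
```python
from h import *
for n in ("scene","top","wrist"):
    st=get_state(); im,d=imaging.capture(n); full=d>0; P=world(n,d,full,st); C=im[full].astype(int)
    k=(C[:,0]>85)&(C[:,1]<60)&(C[:,2]<60)&(P[:,2]>.2)&(P[:,2]<.32)&(abs(P[:,0]-.48)<.06)&(abs(P[:,1])<.06)
    Q=P[k]; print(n,len(Q))
    if len(Q)>20:
        lo=Q[Q[:,2]<np.percentile(Q[:,2],35)];hi=Q[Q[:,2]>np.percentile(Q[:,2],65)]
        print(lo.mean(0).round(4),hi.mean(0).round(4),Q[:,2].min(),Q[:,2].max())
    if n=="scene": cv2.imwrite('pics/s3.png',cv2.resize(im[80:150,220:290,::-1],None,fx=8,fy=8))
```

```text
scene 30
[ 0.4875 -0.0024  0.2426] [ 0.4925 -0.0034  0.2726] 0.23584592180939182 0.27901305139394517
top 0
wrist 1129
[ 0.4739 -0.0029  0.2452] [ 0.4827 -0.0069  0.2828] 0.20835445871273967 0.2853018721794945
```

View pics/s3.png

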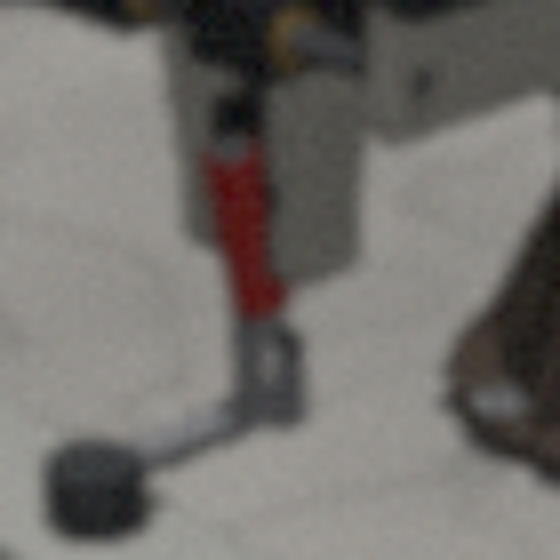

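The handle still leans inward by about 10° (top at (232,150), bottom at (262,310)). I'm continuing outward in small steps until the stop is felt.

```bash
python3 -m handwheel '[[0.95,-0.14,0.06,0,0],[0.95,-0.27,0.12,0,0],[0.95,-0.27,0.12,0,0],[0.95,-0.27,0.12,0,0]]'; python3 -m handwheel '[[0.95,-0.14,0.06,0,0],[0.95,-0.27,0.12,0,0],[0.95,-0.27,0.12,0,0],[0.95,-0.27,0.12,0,0]]'
python3 - <<'E'
from h import *
for n in ("scene","wrist"):
    st=get_state(); im,d=imaging.capture(n); full=d>0; P=world(n,d,full,st); C=im[full].astype(int)
    k=(C[:,0]>85)&(C[:,1]<60)&(C[:,2]<60)&(P[:,2]>.235)&(P[:,2]<.32)&(abs(P[:,0]-.48)<.06)&(abs(P[:,1])<.06)
    Q=P[k]; lo=Q[Q[:,2]<.255];hi=Q[Q[:,2]>.27]; print(n,len(Q),lo.mean(0).round(4),hi.mean(0).round(4))
    u=np.array([-.91,.415]); print(np.polyfit(Q[:,2],Q[:,:2]@u,1),Q[:,2].max())
E
```

```text
time_s: 7.98
tcp_pos: [0.473, -0.0013, 0.2471]
eef_rot: [179.9, 0.1, 155.0]
contact_force: [4.9, -1.8, -1.6]
gripper_width: 0.017
gripper_force: 15.0
time_s: 8.48
tcp_pos: [0.4705, -0.0001, 0.2473]
eef_rot: [179.9, 0.2, 155.0]
contact_force: [5.2, -1.9, 0.0]
gripper_width: 0.0168
gripper_force: 15.0
scene 44 [ 0.4853 -0.0014  0.2452] [ 0.488  -0.0019  0.2755]
[-0.1006703  -0.41746897] 0.27925545991021156
wrist 894 [ 0.4719 -0.0019  0.2464] [ 0.4777 -0.0046  0.2828]
[-0.17212804 -0.38777903] 0.28525544474902315
```

```bash
python3 -m handwheel '[[0.95,-0.14,0.06,0,0],[0.95,-0.27,0.12,0,0],[0.95,-0.27,0.12,0,0],[0.95,-0.27,0.12,0,0]]'; python3 -m handwheel '[[0.95,-0.14,0.06,0,0],[0.95,-0.27,0.12,0,0],[0.95,-0.27,0.12,0,0],[0.95,-0.27,0.12,0,0]]'
python3 - <<'E'
from h import *
for n in ("scene","wrist"):
    st=get_state(); im,d=imaging.capture(n); full=d>0; P=world(n,d,full,st); C=im[full].astype(int)
    k=(C[:,0]>85)&(C[:,1]<60)&(C[:,2]<60)&(P[:,2]>.235)&(P[:,2]<.32)&(abs(P[:,0]-.48)<.06)&(abs(P[:,1])<.06)
    Q=P[k]
    u=np.array([-.91,.415]); print(n,np.polyfit(Q[:,2],Q[:,:2]@u,1),Q[:,2].max())
    if n=="scene": cv2.imwrite('pics/s4.png',cv2.resize(im[80:150,220:290,::-1],None,fx=8,fy=8))
E
```

```text
time_s: 9.07
tcp_pos: [0.4677, 0.0011, 0.2473]
eef_rot: [179.9, 0.1, 155.0]
contact_force: [5.1, -2.0, -0.2]
gripper_width: 0.0162
gripper_force: 14.1
time_s: 9.57
tcp_pos: [0.4629, 0.0024, 0.2461]
eef_rot: [-180.0, -0.1, 154.9]
contact_force: [-2.7, 2.1, 3.0]
gripper_width: 0.0054
gripper_force: 1.9
scene [-0.11855939 -0.41358767] 0.28164274123357375
wrist [-0.12808514 -0.39778408] 0.29179963668823544
```

View pics/s4.png

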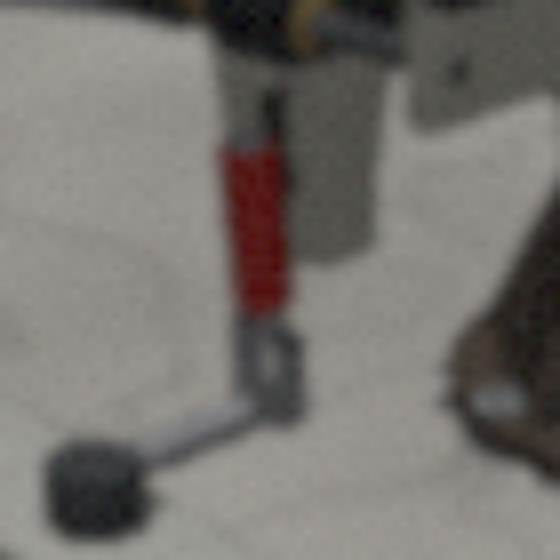

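The pads slid off the sleeve outward. The handle now stands nearly upright, from (255,150) to (262,310), with the fingers beyond it. I'm reopening, re-centring on it and gripping harder.

```bash
python3 -m handwheel '[[0.5,0,0,0,0],[0.5,0,0,0,0],[0.5,0,0,0,0],[0.5,0.8,-0.35,-0.2,0],[0.5,1.65,-0.7,-0.3,0],[0.5,1.65,-0.7,-0.3,0]]' 30; python3 -m handwheel '[[0.95,0,0,0,0],[0.95,0,0,0,0],[0.95,0,0,0,0],[0.95,0,0,0,0],[0.95,0,0,0,0]]' 30
```

```text
time_s: 10.42
tcp_pos: [0.4809, -0.0051, 0.2428]
eef_rot: [-180.0, -0.0, 154.9]
contact_force: [-0.3, -0.6, 0.8]
gripper_width: 0.0435
gripper_force: 0.0
time_s: 11.05
tcp_pos: [0.4803, -0.0047, 0.2434]
eef_rot: [180.0, 0.0, 154.9]
contact_force: [-0.7, 0.2, -0.3]
gripper_width: 0.0172
gripper_force: 30.0
```

```bash
python3 -m handwheel '[[0.95,-0.14,0.06,0,0],[0.95,-0.27,0.12,0,0],[0.95,-0.27,0.12,0,0],[0.95,-0.27,0.12,0,0]]'
python3 - <<'E'
from h import *
for n in ("scene","wrist"):
    st=get_state(); im,d=imaging.capture(n); full=d>0; P=world(n,d,full,st); C=im[full].astype(int)
    k=(C[:,0]>85)&(C[:,1]<60)&(C[:,2]<60)&(P[:,2]>.235)&(P[:,2]<.285)&(abs(P[:,0]-.48)<.06)&(abs(P[:,1])<.06)
    Q=P[k]
    u=np.array([-.91,.415]); f=np.polyfit(Q[:,2],Q[:,:2]@u,1); print(n,len(Q),f,np.polyval(f,.262))
    if n=="scene": cv2.imwrite('pics/s5.png',cv2.resize(im[80:150,220:290,::-1],None,fx=8,fy=8))
E
```

```text
time_s: 11.55
tcp_pos: [0.4794, -0.0042, 0.2436]
eef_rot: [180.0, 0.2, 154.9]
contact_force: [8.9, -5.6, -5.2]
gripper_width: 0.0173
gripper_force: 30.0
scene 2 [ 0.01409766 -0.44781978] -0.44412619292058836
wrist 1006 [-0.31106574 -0.35274866] -0.43424788411136606
```

View pics/s5.png

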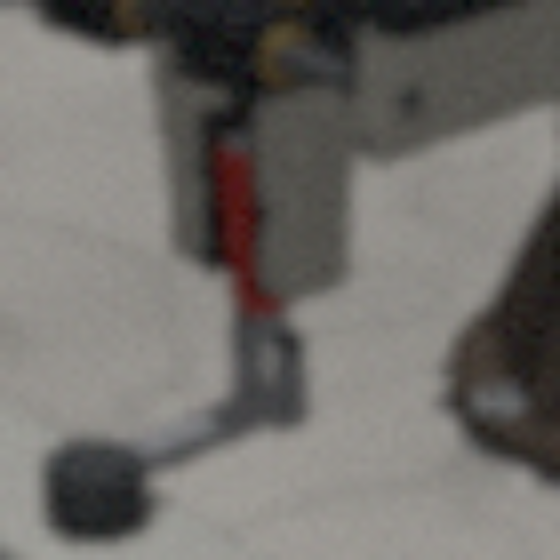

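The handle is up: red from (235,150) to (262,305), and pushing outward gives a firm 10 N with almost no motion, so this is the stop. I'm working out the crank circle next.

```bash
cat > circ.py <<'E'
import sys, numpy as np
# centre x y, radius (mm), start deg, step rad, calls, rows, cmd x y
cx,cy,rad,a0,st,nc,nr,bx,by=map(float,sys.argv[1:])
k=0
for c in range(int(nc)):
    ox,oy=bx,by; L=[]
    for i in range(int(nr)):
        k+=1; a=np.radians(a0)-st*k
        x=round((cx+rad*np.cos(a)-ox)/10,2); y=round((cy+rad*np.sin(a)-oy)/10,2); L.append([.95,x,y,0,0])
    bx,by=ox+10*x,oy+10*y
    print(str(L).replace(' ',''),'angle %.1f cmd %.1f %.1f'%(np.degrees(a),bx,by))
E
python3 circ.py 538 -31 63.5 154.7 .12 6 8 477.8 -3.6
```

```text
[[0.95,np.float64(0.65),np.float64(0.64),0,0],[0.95,np.float64(1.09),np.float64(1.26),0,0],[0.95,np.float64(1.6),np.float64(1.82),0,0],[0.95,np.float64(2.18),np.float64(2.32),0,0],[0.95,np.float64(2.81),np.float64(2.74),0,0],[0.95,np.float64(3.49),np.float64(3.09),0,0],[0.95,np.float64(4.21),np.float64(3.35),0,0],[0.95,np.float64(4.95),np.float64(3.52),0,0]] angle 99.7 cmd 527.3 31.6
[[0.95,np.float64(0.76),np.float64(0.08),0,0],[0.95,np.float64(1.52),np.float64(0.07),0,0],[0.95,np.float64(2.27),np.float64(-0.03),0,0],[0.95,np.float64(3.01),np.float64(-0.21),0,0],[0.95,np.float64(3.72),np.float64(-0.49),0,0],[0.95,np.float64(4.39),np.float64(-0.85),0,0],[0.95,np.float64(5.02),np.float64(-1.29),0,0],[0.95,np.float64(5.58),np.float64(-1.79),0,0]] angle 44.7 cmd 583.1 13.7
[[0.95,np.float64(0.51),np.float64(-0.58),0,0],[0.95,np.float64(0.94),np.float64(-1.21),0,0],[0.95,np.float64(1.29),np.float64(-1.88),0,0],[0.95,np.float64(1.56),np.float64(-2.59),0,0],[0.95,np.float64(1.74),np.float64(-3.33),0,0],[0.95,np.float64(1.83),np.float64(-4.09),0,0],[0.95,np.float64(1.83),np.float64(-4.85),0
[... 584 characters left out ...]
p.float64(-2.2),np.float64(-0.56),0,0],[0.95,np.float64(-2.96),np.float64(-0.57),0,0],[0.95,np.float64(-3.72),np.float64(-0.49),0,0],[0.95,np.float64(-4.46),np.float64(-0.32),0,0],[0.95,np.float64(-5.18),np.float64(-0.06),0,0],[0.95,np.float64(-5.86),np.float64(0.29),0,0]] angle -120.3 cmd 505.9 -85.8
[[0.95,np.float64(-0.63),np.float64(0.42),0,0],[0.95,np.float64(-1.21),np.float64(0.92),0,0],[0.95,np.float64(-1.72),np.float64(1.48),0,0],[0.95,np.float64(-2.16),np.float64(2.1),0,0],[0.95,np.float64(-2.53),np.float64(2.77),0,0],[0.95,np.float64(-2.81),np.float64(3.47),0,0],[0.95,np.float64(-3.01),np.float64(4.21),0,0],[0.95,np.float64(-3.12),np.float64(4.96),0,0]] angle -175.3 cmd 474.7 -36.2
```

```bash
sed -i 's/x=round(\(.*\),2); y=round(\(.*\),2); L/x=round(float(\1),2); y=round(float(\2),2); L/' circ.py; python3 -m handwheel '[[0.95,0.65,0.64,0,0],[0.95,1.09,1.26,0,0],[0.95,1.6,1.82,0,0],[0.95,2.18,2.32,0,0],[0.95,2.81,2.74,0,0],[0.95,3.49,3.09,0,0],[0.95,4.21,3.35,0,0],[0.95,4.95,3.52,0,0]]' 50
```

```text
time_s: 12.65
tcp_pos: [0.528, 0.0329, 0.2435]
eef_rot: [179.9, 0.0, 155.0]
contact_force: [-3.8, 1.4, 2.3]
gripper_width: 0.0173
gripper_force: 50.0
```

```bash
python3 -m handwheel '[[0.95,0.76,0.08,0,0],[0.95,1.52,0.07,0,0],[0.95,2.27,-0.03,0,0],[0.95,3.01,-0.21,0,0],[0.95,3.72,-0.49,0,0],[0.95,4.39,-0.85,0,0],[0.95,5.02,-1.29,0,0],[0.95,5.58,-1.79,0,0]]'
python3 -m handwheel '[[0.95,0.51,-0.58,0,0],[0.95,0.94,-1.21,0,0],[0.95,1.29,-1.88,0,0],[0.95,1.56,-2.59,0,0]]'
python3 - <<'E'
from h import *
im,d=imaging.capture("scene"); P=world("scene",d,d>0)
for q in ("plate","lid"):
    for o in finder.cut_out("scene",q)[:1]:
        Q=world("scene",d,o['region']); print(q,o['p'],np.percentile(Q[:,2],[5,25,50,75,95]).round(4))
cv2.imwrite('pics/s6.png',cv2.resize(im[80:220,170:310,::-1],None,fx=4,fy=4))
E
```

```text
time_s: 13.65
tcp_pos: [0.5841, 0.0138, 0.2435]
eef_rot: [179.9, 0.1, 155.0]
contact_force: [0.4, 4.4, 3.0]
gripper_width: 0.0174
gripper_force: 50.0
time_s: 14.15
tcp_pos: [0.5993, -0.0127, 0.2435]
eef_rot: [180.0, 0.1, 154.9]
contact_force: [2.9, 4.7, 2.9]
gripper_width: 0.0173
gripper_force: 50.0
plate 0.56 [0.1319 0.1394 0.1416 0.1426 0.1456]
lid 0.77 [0.1    0.1083 0.1096 0.1104 0.1114]
```

View pics/s6.png

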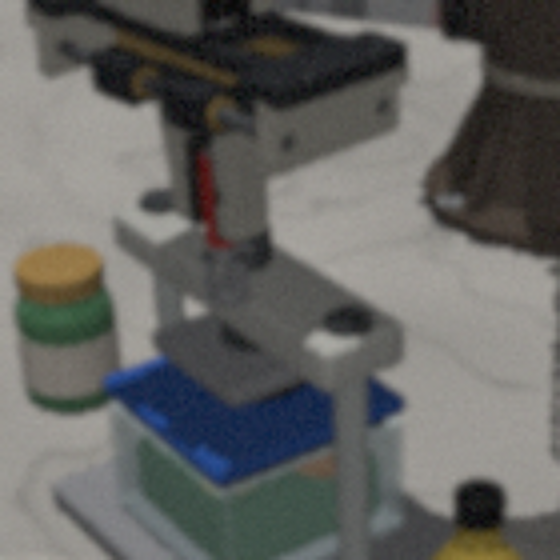

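The plate has come down: its near corner is at (235,400), just above the lid. The force is 3.7 N tangential, with a radial pull that suggests the axis lies about 2 mm further in +x.

```bash
python3 circ.py 540 -30.5 64 17.2 .12 1 8 598.7 -12.2;  python3 circ.py 540 -30.5 64 -37.8 .06 8 8 590.6 -69.7
```

```text
[[0.95,0.43,-0.68,0,0],[0.95,0.52,-1.44,0,0],[0.95,0.52,-2.21,0,0],[0.95,0.43,-2.97,0,0],[0.95,0.24,-3.72,0,0],[0.95,-0.03,-4.44,0,0],[0.95,-0.38,-5.12,0,0],[0.95,-0.81,-5.75,0,0]] angle -37.8 cmd 590.6 -69.7
[[0.95,-0.25,-0.3,0,0],[0.95,-0.51,-0.58,0,0],[0.95,-0.79,-0.84,0,0],[0.95,-1.08,-1.09,0,0],[0.95,-1.39,-1.32,0,0],[0.95,-1.71,-1.53,0,0],[0.95,-2.04,-1.72,0,0],[0.95,-2.39,-1.89,0,0]] angle -65.3 cmd 566.7 -88.6
[[0.95,-0.35,-0.15,0,0],[0.95,-0.71,-0.28,0,0],[0.95,-1.08,-0.39,0,0],[0.95,-1.45,-0.47,0,0],[0.95,-1.83,-0.54,0,0],[0.95,-2.22,-0.57,0,0],[0.95,-2.6,-0.59,0,0],[0.95,-2.98,-0.58,0,0]] angle -92.8 cmd 536.9 -94.4
[[0.95,-0.39,0.03,0,0],[0.95,-0.77,0.08,0,0],[0.95,-1.14,0.16,0,0],[0.95,-1.51,0.26,0,0],[0.95,-1.88,0.38,0,0],[0.95,-2.23,0.52,0,0],[0.95,-2.58,0.68,0,0],[0.95,-2.92,0.86,0,0]] angle -120.3 cmd 507.7 -85.8
[[0.95,-0.33,0.21,0,0],[0.95,-0.64,0.43,0,0],[0.95,-0.94,0.67,0,0],[0.95,-1.22,0.93,0,0],[0.95,-1.49,1.21,0,0],[0.95,-1.74,1.5,0,0],[0.95,-1.97,1.8,0,0],[0.95,-2.19,2.12,0,0]] angle -147.8 cmd 485.8 -64.6
[[0.95,-0.19,0.33,0,0],[0.95,-0.37,0.67,0,0],[0.95,-0.52,1.03,0,0],[0.95,-0.65,1.39,0,0],[0.95,-0.76,1.75,0,0],[0.95,-0.85,2.13,0,0],[0.95,-0.92,2.51,0,0],[0.95,-0.96,2.89,0,0]] angle -175.3 cmd 476.2 -35.7
[[0.95,-0.02,0.38,0,0],[0.95,-0.02,0.76,0,0],[0.95,0.01,1.15,0,0],[0.95,0.06,1.53,0,0],[0.95,0.13,1.91,0,0],[0.95,0.23,2.28,0,0],[0.95,0.34,2.64,0,0],[0.95,0.48,3.0,0,0]] angle -202.8 cmd 481.0 -5.7
[[0.95,0.16,0.35,0,0],[0.95,0.34,0.69,0,0],[0.95,0.54,1.02,0,0],[0.95,0.76,1.33,0,0],[0.95,1.0,1.63,0,0],[0.95,1.25,1.92,0,0],[0.95,1.53,2.19,0,0],[0.95,1.81,2.45,0,0]] angle -230.3 cmd 499.1 18.8
[[0.95,0.31,0.23,0,0],[0.95,0.62,0.45,0,0],[0.95,0.95,0.65,0,0],[0.95,1.29,0.83,0,0],[0.95,1.64,0.98,0,0],[0.95,2.0,1.12,0,0],[0.95,2.37,1.23,0,0],[0.95,2.74,1.33,0,0]] angle -257.8 cmd 526.5 32.1
```

```bash
python3 -m handwheel '[[0.95,0.43,-0.68,0,0],[0.95,0.52,-1.44,0,0],[0.95,0.52,-2.21,0,0],[0.95,0.43,-2.97,0,0],[0.95,0.24,-3.72,0,0],[0.95,-0.03,-4.44,0,0],[0.95,-0.38,-5.12,0,0],[0.95,-0.81,-5.75,0,0]]' 50
python3 -m handwheel '[[0.95,-0.25,-0.3,0,0],[0.95,-0.51,-0.58,0,0],[0.95,-0.79,-0.84,0,0],[0.95,-1.08,-1.09,0,0],[0.95,-1.39,-1.32,0,0],[0.95,-1.71,-1.53,0,0],[0.95,-2.04,-1.72,0,0],[0.95,-2.39,-1.89,0,0]]'
```

```text
time_s: 15.3
tcp_pos: [0.5897, -0.0697, 0.2433]
eef_rot: [180.0, -0.1, 154.9]
contact_force: [-0.0, 4.7, 5.0]
gripper_width: 0.0171
gripper_force: 50.0
time_s: 16.3
tcp_pos: [0.5667, -0.089, 0.2435]
eef_rot: [-180.0, 0.0, 154.9]
contact_force: [3.0, 2.5, 4.4]
gripper_width: 0.0173
gripper_force: 50.0
```

```bash
python3 -m handwheel '[[0.95,-0.35,-0.15,0,0],[0.95,-0.71,-0.28,0,0],[0.95,-1.08,-0.39,0,0],[0.95,-1.45,-0.47,0,0],[0.95,-1.83,-0.54,0,0],[0.95,-2.22,-0.57,0,0],[0.95,-2.6,-0.59,0,0],[0.95,-2.98,-0.58,0,0]]'
python3 -c "
from h import *
im,d=imaging.capture('scene')
for q in ('plate','lid'):
    for o in finder.cut_out('scene',q)[:1]:
        Q=world('scene',d,o['region']); print(q,o['p'],np.percentile(Q[:,2],[5,25,50,75,95]).round(4))
"
```

```text
time_s: 17.3
tcp_pos: [0.5363, -0.0955, 0.2435]
eef_rot: [-179.9, 0.0, 154.9]
contact_force: [3.1, -4.5, 3.8]
gripper_width: 0.017
gripper_force: 50.0
plate 0.97 [0.1133 0.1316 0.1342 0.1353 0.1426]
lid 0.83 [0.0988 0.1078 0.1094 0.1103 0.1114]
```

```bash
python3 circ.py 539.5 -31.5 64.5 -92.8 .06 5 8 536.9 -94.4
```

```text
[[0.95,-0.44,-0.12,0,0],[0.95,-0.82,-0.07,0,0],[0.95,-1.2,0.01,0,0],[0.95,-1.58,0.11,0,0],[0.95,-1.94,0.23,0,0],[0.95,-2.3,0.37,0,0],[0.95,-2.65,0.54,0,0],[0.95,-2.99,0.72,0,0]] angle -120.3 cmd 507.0 -87.2
[[0.95,-0.33,0.21,0,0],[0.95,-0.65,0.43,0,0],[0.95,-0.95,0.67,0,0],[0.95,-1.23,0.93,0,0],[0.95,-1.5,1.21,0,0],[0.95,-1.76,1.5,0,0],[0.95,-1.99,1.81,0,0],[0.95,-2.21,2.13,0,0]] angle -147.8 cmd 484.9 -65.9
[[0.95,-0.19,0.34,0,0],[0.95,-0.37,0.68,0,0],[0.95,-0.53,1.04,0,0],[0.95,-0.66,1.4,0,0],[0.95,-0.77,1.77,0,0],[0.95,-0.86,2.15,0,0],[0.95,-0.93,2.53,0,0],[0.95,-0.97,2.91,0,0]] angle -175.3 cmd 475.2 -36.8
[[0.95,-0.02,0.39,0,0],[0.95,-0.02,0.78,0,0],[0.95,0.01,1.16,0,0],[0.95,0.06,1.55,0,0],[0.95,0.13,1.93,0,0],[0.95,0.23,2.3,0,0],[0.95,0.35,2.67,0,0],[0.95,0.48,3.03,0,0]] angle -202.8 cmd 480.0 -6.5
[[0.95,0.16,0.35,0,0],[0.95,0.35,0.69,0,0],[0.95,0.55,1.02,0,0],[0.95,0.77,1.34,0,0],[0.95,1.01,1.65,0,0],[0.95,1.27,1.93,0,0],[0.95,1.54,2.21,0,0],[0.95,1.83,2.46,0,0]] angle -230.3 cmd 498.3 18.1
```

```bash
python3 -m handwheel '[[0.95,-0.44,-0.12,0,0],[0.95,-0.82,-0.07,0,0],[0.95,-1.2,0.01,0,0],[0.95,-1.58,0.11,0,0],[0.95,-1.94,0.23,0,0],[0.95,-2.3,0.37,0,0],[0.95,-2.65,0.54,0,0],[0.95,-2.99,0.72,0,0]]'
cat > f.py <<'E'
from h import *
import sys
a=np.radians(float(sys.argv[1])); F=np.array(get_state()['contact_force'])[:2]
print('tang %.1f rad %.1f'%(-(F@[np.sin(a),-np.cos(a)]),F@[np.cos(a),np.sin(a)]))
if len(sys.argv)>2:
  im,d=imaging.capture('scene')
  for q in ('plate','lid'):
    for o in finder.cut_out('scene',q)[:1]:
        Q=world('scene',d,o['region']); print(q,o['p'],np.percentile(Q[:,2],[5,25,50,75,95]).round(4))
E
python3 f.py -120.3
```

```text
time_s: 18.45
tcp_pos: [0.506, -0.0879, 0.2434]
eef_rot: [-179.9, -0.0, 154.9]
contact_force: [1.5, -4.7, 6.0]
gripper_width: 0.0173
gripper_force: 50.0
tang 3.6 rad 3.3
```

```bash
python3 -m handwheel '[[0.95,-0.33,0.21,0,0],[0.95,-0.65,0.43,0,0],[0.95,-0.95,0.67,0,0],[0.95,-1.23,0.93,0,0],[0.95,-1.23,0.93,0,0]]' | grep -v eef; python3 f.py -134 
python3 -m handwheel '[[0.95,-0.27,0.28,0,0],[0.95,-0.53,0.57,0,0],[0.95,-0.76,0.88,0,0],[0.95,-0.98,1.2,0,0],[0.95,-0.98,1.2,0,0]]' | grep -v eef; python3 f.py -147.8 1
```

```text
time_s: 19.08
tcp_pos: [0.4929, -0.0787, 0.2433]
contact_force: [-1.7, -3.6, 7.4]
gripper_width: 0.0168
gripper_force: 50.0
tang 1.3 rad 3.8
time_s: 19.7
tcp_pos: [0.4827, -0.0669, 0.2433]
contact_force: [-2.1, -3.2, 9.5]
gripper_width: 0.0175
gripper_force: 50.0
tang 1.6 rad 3.5
plate 0.85 [0.1199 0.1286 0.1305 0.1316 0.1388]
lid 0.61 [0.1    0.1046 0.1058 0.1065 0.1074]
```

The lid has gone down by about 3.6 mm, so I'm taking smaller steps now.

```bash
python3 circ.py 539.5 -31.5 66 -147.8 .03 8 4 485.1 -65.9
```

```text
[[0.95,-0.25,0.09,0,0],[0.95,-0.35,0.26,0,0],[0.95,-0.44,0.44,0,0],[0.95,-0.53,0.62,0,0]] angle -154.7 cmd 479.8 -59.7
[[0.95,-0.08,0.18,0,0],[0.95,-0.15,0.36,0,0],[0.95,-0.23,0.54,0,0],[0.95,-0.29,0.73,0,0]] angle -161.6 cmd 476.9 -52.4
[[0.95,-0.06,0.19,0,0],[0.95,-0.11,0.38,0,0],[0.95,-0.16,0.57,0,0],[0.95,-0.21,0.77,0,0]] angle -168.4 cmd 474.8 -44.7
[[0.95,-0.03,0.19,0,0],[0.95,-0.06,0.39,0,0],[0.95,-0.09,0.58,0,0],[0.95,-0.11,0.78,0,0]] angle -175.3 cmd 473.7 -36.9
[[0.95,-0.01,0.2,0,0],[0.95,-0.02,0.39,0,0],[0.95,-0.02,0.59,0,0],[0.95,-0.02,0.79,0,0]] angle -182.2 cmd 473.5 -29.0
[[0.95,0.02,0.2,0,0],[0.95,0.03,0.4,0,0],[0.95,0.05,0.59,0,0],[0.95,0.08,0.79,0,0]] angle -189.1 cmd 474.3 -21.1
[[0.95,0.04,0.19,0,0],[0.95,0.08,0.39,0,0],[0.95,0.12,0.58,0,0],[0.95,0.17,0.77,0,0]] angle -195.9 cmd 476.0 -13.4
[[0.95,0.06,0.19,0,0],[0.95,0.12,0.38,0,0],[0.95,0.19,0.56,0,0],[0.95,0.27,0.75,0,0]] angle -202.8 cmd 478.7 -5.9
```

```bash
python3 -m handwheel '[[0.95,-0.25,0.09,0.1,0],[0.95,-0.35,0.26,0.2,0],[0.95,-0.44,0.44,0.2,0],[0.95,-0.53,0.62,0.2,0]]' | grep -v eef; python3 f.py -154.7 
python3 -m handwheel '[[0.95,-0.08,0.18,0,0],[0.95,-0.15,0.36,0,0],[0.95,-0.23,0.54,0,0],[0.95,-0.29,0.73,0,0]]' | grep -v eef; python3 f.py -161.6 1
```

```text
time_s: 20.35
tcp_pos: [0.4782, -0.0596, 0.2438]
contact_force: [4.5, -3.0, -3.8]
gripper_width: 0.0173
gripper_force: 50.0
tang 4.6 rad -2.8
time_s: 20.85
tcp_pos: [0.4752, -0.0525, 0.2438]
contact_force: [4.6, -3.3, -3.1]
gripper_width: 0.0174
gripper_force: 50.0
tang 4.6 rad -3.4
plate 0.72 [0.1059 0.1263 0.1295 0.1305 0.1381]
lid 0.64 [0.0973 0.1035 0.1047 0.1056 0.1067]
```

```bash
python3 -m handwheel '[[0.95,-0.04,0.19,0,0],[0.95,-0.07,0.38,0,0],[0.95,-0.11,0.57,0,0],[0.95,-0.16,0.77,0,0]]' | grep -v eef; python3 f.py -168.4 1
```

```text
time_s: 21.5
tcp_pos: [0.4733, -0.0449, 0.2441]
contact_force: [-1.5, -5.1, -11.5]
gripper_width: 0.0173
gripper_force: 50.0
tang 4.7 rad 2.5
plate 0.6 [0.1184 0.1274 0.1291 0.1301 0.1376]
lid 0.63 [0.0971 0.1029 0.1042 0.105  0.106 ]
```

```bash
python3 -m handwheel '[[0.95,-0.04,0.19,-0.1,0],[0.95,-0.07,0.39,-0.1,0],[0.95,-0.1,0.58,-0.1,0]]' | grep -v eef; python3 f.py -173.6 1
```

```text
time_s: 22.02
tcp_pos: [0.4724, -0.0395, 0.244]
contact_force: [-4.2, -6.2, -6.7]
gripper_width: 0.0171
gripper_force: 50.0
tang 5.6 rad 4.9
plate 0.75 [0.1092 0.1268 0.1287 0.1298 0.1373]
lid 0.28 [0.2264 0.2352 0.2623 0.2729 0.2806]
```

```bash
python3 -m handwheel '[[0.95,-0.08,0.19,0,0],[0.95,-0.1,0.38,0,0]]' | grep -v eef; python3 f.py -177.1 1
```

```text
time_s: 22.42
tcp_pos: [0.4719, -0.0354, 0.244]
contact_force: [-2.3, -5.0, -9.0]
gripper_width: 0.0171
gripper_force: 50.0
tang 4.9 rad 2.5
plate 0.68 [0.1193 0.127  0.1286 0.1297 0.1374]
lid 0.76 [0.0967 0.1025 0.1036 0.1044 0.1053]
```

```bash
python3 -m handwheel '[[0.95,0,0.17,0,0],[0.95,0,0.34,0,0]]' | grep -v eef; python3 f.py -180.4 1
```

```text
time_s: 22.82
tcp_pos: [0.4718, -0.0322, 0.244]
contact_force: [-4.0, -5.3, -8.2]
gripper_width: 0.0171
gripper_force: 50.0
tang 5.3 rad 4.0
plate 0.92 [0.1196 0.1268 0.1283 0.1295 0.137 ]
lid 0.92 [0.0959 0.1022 0.1035 0.1042 0.1052]
```

```bash
python3 -m handwheel '[[0.95,0,0.17,0,0],[0.95,0,0.34,0,0]]' | grep -v eef; python3 f.py -183.4
```

```text
time_s: 23.22
tcp_pos: [0.4718, -0.0291, 0.244]
contact_force: [-3.3, -7.4, -8.9]
gripper_width: 0.017
gripper_force: 50.0
tang 7.6 rad 2.9
```

```bash
python3 -m handwheel '[[0.95,0,0.17,0,0],[0.95,0.02,0.34,0,0]]' | grep -v eef; python3 f.py -186.4 1
```

```text
time_s: 23.48
tcp_pos: [0.4719, -0.0261, 0.244]
contact_force: [-2.7, -9.6, -9.0]
gripper_width: 0.0174
gripper_force: 50.0
tang 9.8 rad 1.6
plate 0.76 [0.1086 0.1259 0.1281 0.1293 0.1372]
lid 0.62 [0.0974 0.1021 0.1033 0.104  0.1049]
```

The tangential force is 9.8 N and firm. I'm stopping here and relaxing the arm before letting go.

```bash
python3 -m handwheel '[[0.95,0,-0.1,0,0],[0.95,0,-0.1,0,0]]' | grep -v eef; python3 f.py -186.4
```

```text
time_s: 23.88
tcp_pos: [0.472, -0.0262, 0.244]
contact_force: [-3.3, -3.8, -7.5]
gripper_width: 0.0173
gripper_force: 50.0
tang 4.2 rad 2.8
```

```bash
python3 -m handwheel '[[0.95,0,-0.08,0,0],[0.6,0,-0.08,0,0],[0.4,0,-0.08,0,0],[0.4,0,-0.08,0,0],[0.4,0,-0.08,0,10],[0.4,0,-0.08,0,21],[0.4,0,-0.08,0,21]]' | grep -v eef
python3 - <<'E'
from h import *
for n in ("scene","wrist"):
    st=get_state(); im,d=imaging.capture(n); full=d>0; P=world(n,d,full,st); C=im[full].astype(int)
    k=(C[:,0]>85)&(C[:,1]<60)&(C[:,2]<60)&(P[:,2]>.235)&(P[:,2]<.283)&(abs(P[:,0]-.48)<.06)&(abs(P[:,1]+.03)<.06)
    Q=P[k]; lo=Q[Q[:,2]<.25];hi=Q[Q[:,2]>.268]; print(n,len(Q),lo.mean(0).round(4),hi.mean(0).round(4))
    if n=="wrist":
        cv2.imwrite('pics/w7.png',im[:,:,::-1])
        g=(P[:,2]>.2)&(P[:,2]<.214)&(np.hypot(P[:,0]-.505,P[:,1]+.03)<.05)
        print('arm',g.sum(),cv2.minAreaRect(P[g][:,:2].astype(np.float32)*1000))
E
```

```text
time_s: 24.75
tcp_pos: [0.4737, -0.0264, 0.2449]
contact_force: [1.0, 0.1, -0.3]
gripper_width: 0.0522
gripper_force: 0.0
scene 67 [ 0.4784 -0.0306  0.2417] [ 0.4795 -0.0288  0.2742]
wrist 931 [ 0.4646 -0.0319  0.2443] [ 0.4676 -0.0322  0.2737]
arm 1017 ((504.3759460449219, -31.865703582763672), (77.3915023803711, 27.391544342041016), 0.3560335636138916)
```

View pics/w7.png

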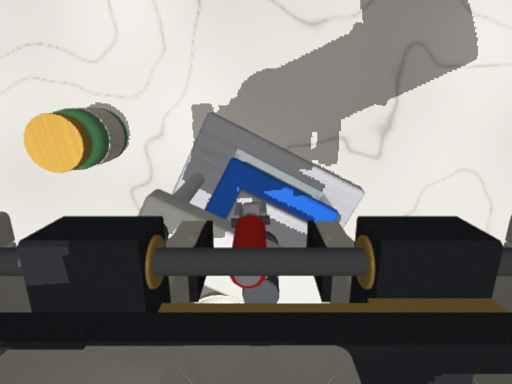

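The wrist picture shows the handle standing upright at (250,250), about 12 px left of the finger centre. The arm now points along 180°. I'm re-centring, turning 4° more, pinching lightly and folding inward.

```bash
python3 -m handwheel '[[0.4,0,-0.3,0,4],[0.4,0,-0.3,0,4],[0.95,0,-0.3,0,4],[0.95,0,-0.3,0,4],[0.95,0,-0.3,0,4],[0.95,0,-0.3,0,4],[0.95,0,-0.3,0,4]]' 12
python3 -m handwheel '[[0.95,0.37,0,-0.02,0],[0.95,0.73,0,-0.07,0],[0.95,1.1,0,-0.16,0],[0.95,1.42,0,-0.28,0],[0.95,1.78,0,-0.44,0],[0.95,2.12,0,-0.65,0],[0.95,2.42,0,-0.87,0],[0.95,2.69,0,-1.11,0]]'
```

```text
time_s: 25.72
tcp_pos: [0.473, -0.0304, 0.2444]
eef_rot: [-179.9, -0.0, 179.9]
contact_force: [0.1, -3.5, 0.1]
gripper_width: 0.0178
gripper_force: 12.0
time_s: 26.72
tcp_pos: [0.5004, -0.0302, 0.2336]
eef_rot: [-180.0, 0.0, 179.9]
contact_force: [-1.0, -4.5, 4.4]
gripper_width: 0.0176
gripper_force: 12.0
```

```bash
python3 -m handwheel '[[0.95,0.24,-0.1,-0.27,0],[0.95,0.46,-0.1,-0.56,0],[0.95,0.65,-0.1,-0.87,0],[0.95,0.81,-0.1,-1.2,0],[0.95,0.94,-0.1,-1.58,0],[0.95,1.04,-0.1,-1.96,0],[0.95,1.1,-0.1,-2.33,0],[0.95,1.11,-0.1,-2.7,0]]'
python3 -m handwheel '[[0.95,0,0,-0.1,0],[0.95,0,0,-0.2,0],[0.95,0,0,-0.2,0]]'
python3 - <<'E'
from h import *
for n in ("scene","wrist"):
    st=get_state(); im,d=imaging.capture(n); full=d>0; P=world(n,d,full,st); C=im[full].astype(int)
    k=(C[:,0]>85)&(C[:,1]<60)&(C[:,2]<60)&(P[:,2]>.2)&(P[:,2]<.283)&(abs(P[:,0]-.5)<.06)&(abs(P[:,1]+.03)<.04)
    Q=P[k]; print(n,len(Q), np.percentile(Q,[3,50,97],axis=0).round(3).tolist(), np.polyfit(Q[:,0],Q[:,2],1))
E
```

```text
time_s: 27.72
tcp_pos: [0.515, -0.0302, 0.2081]
eef_rot: [180.0, 0.5, 180.0]
contact_force: [8.1, -3.5, 5.3]
gripper_width: 0.0178
gripper_force: 12.0
time_s: 28.1
tcp_pos: [0.5152, -0.0302, 0.2061]
eef_rot: [180.0, 0.5, 180.0]
contact_force: [9.4, -4.1, 4.7]
gripper_width: 0.0175
gripper_force: 12.0
scene 4 [[0.521, -0.03, 0.238], [0.522, -0.027, 0.249], [0.525, -0.026, 0.25]] [-3.12738848  1.88072072]
wrist 2994 [[0.479, -0.039, 0.235], [0.494, -0.031, 0.242], [0.521, -0.023, 0.252]] [0.33781703 0.07496178]
```

The handle is down to about 18° but not flat. I'm releasing it and pressing it flat from above with closed fingertips.

```bash
python3 -m handwheel '[[0.5,0,0,0,0],[0.5,0,0,0,0],[0.5,0,0,0,0],[0.5,0,0,3,0],[0.5,0,0,6.5,0],[1,-0.2,0,6.5,0],[1,-0.2,0,6.5,0],[1,-0.2,0,6.5,0]]'
python3 -m handwheel '[[1,0,0,0,0],[1,0,0,0,0],[1,0,0,0,0]]'
cat > t.py <<'E'
from h import *
for n in ("top","wrist"):
    st=get_state(); im,d=imaging.capture(n); full=d>0; P=world(n,d,full,st); C=im[full].astype(int)
    k=(C[:,0]>85)&(C[:,1]<60)&(C[:,2]<60)&(P[:,2]>.2)&(P[:,2]<.283)&(abs(P[:,0]-.5)<.06)&(abs(P[:,1]+.03)<.04)
    Q=P[k]; print(n,len(Q))
    if len(Q)>10: print(np.percentile(Q,[3,50,97],axis=0).round(3).tolist(), np.polyfit(Q[:,0],Q[:,2],1))
cv2.imwrite('pics/wl.png',im[:,:,::-1])
E
python3 t.py
```

```text
time_s: 29.2
tcp_pos: [0.5086, -0.0307, 0.2682]
eef_rot: [-180.0, -0.1, 179.9]
contact_force: [-0.3, -0.1, 0.2]
gripper_width: 0.0194
gripper_force: 0.0
time_s: 29.58
tcp_pos: [0.5091, -0.0307, 0.269]
eef_rot: [-180.0, -0.0, 179.9]
contact_force: [-0.2, -0.7, -0.7]
gripper_width: 0.0011
gripper_force: 0.0
top 1
wrist 1356
[[0.479, -0.04, 0.235], [0.494, -0.032, 0.242], [0.509, -0.024, 0.25]] [0.35724905 0.06563255]
```

```bash
python3 -m handwheel '[[1,0,0,-1.6,0],[1,0,0,-2,0],[1,0,0,-2.4,0],[1,0,0,-2.8,0],[1,0,0,-3.1,0],[1,0,0,-3.3,0],[1,0,0,-3.4,0],[1,0,0,-3.4,0]]'
```

```text
time_s: 30.68
tcp_pos: [0.5092, -0.0307, 0.2353]
eef_rot: [-180.0, 0.0, 179.9]
contact_force: [0.3, -0.4, 0.6]
gripper_width: 0.0004
gripper_force: 0.4
```

```bash
python3 -m handwheel '[[1,0,0,-0.15,0],[1,0,0,-0.3,0],[1,0,0,-0.3,0]]'; python3 -m handwheel '[[1,0,0,3,0],[1,0,0,5,0],[1,-5,-5,8,0],[1,-8,-10,8,0],[1,-8,-12,8,0],[1,-8,-12,8,0],[1,-8,-12,8,0]]'; python3 t.py; python3 f.py 180 1
```

```text
time_s: 31.05
tcp_pos: [0.5094, -0.0311, 0.234]
eef_rot: [-180.0, 0.1, 180.0]
contact_force: [-4.1, 1.0, 13.5]
gripper_width: 0.0004
gripper_force: 6.6
time_s: 31.92
tcp_pos: [0.4289, -0.1506, 0.3119]
eef_rot: [180.0, -0.0, 179.9]
contact_force: [-0.7, -0.7, -0.2]
gripper_width: 0.0004
gripper_force: 0.0
top 28
[[0.516, -0.034, 0.228], [0.521, -0.027, 0.233], [0.527, -0.023, 0.236]] [-0.03547541  0.25138599]
wrist 187
[[0.502, -0.034, 0.233], [0.513, -0.031, 0.235], [0.525, -0.027, 0.236]] [-0.01335826  0.24183131]
tang -1.0 rad 0.1
plate 0.95 [0.1186 0.1266 0.1282 0.1294 0.1369]
lid 0.92 [0.0962 0.1022 0.1034 0.1042 0.1054]
```

Run:
```python
from h import *
im,d=imaging.capture("scene"); cv2.imwrite('pics/s9.png',cv2.resize(im[90:270,140:320,::-1],None,fx=3.3,fy=3.3))
```

```text
(no output)
```

View pics/s9.png

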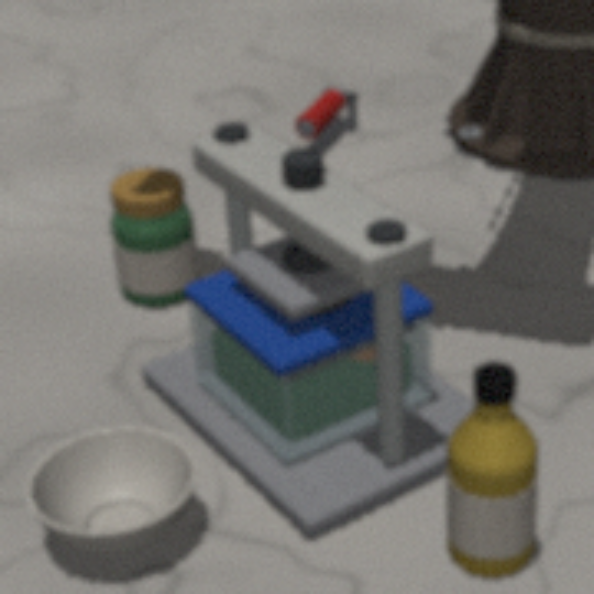

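The handle lies flat over the arm at (320,112), the lid is home on the box at (290,330), and the jar, bottle and bowl stand where they did. I'm handing in the job.

```bash
python3 -c "
from plant import r
print(r.close_job())"
```

```text
the job is handed in; nothing more can be done
None
```

The job is handed in at about 32 s: the lid measures about 6 mm down (fully home), I stopped cranking at about 10 N, the handle is folded flat and released, and the jar, bottle and bowl look unmoved in the last picture.

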